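# Mix the made-up vial and put it away in its carton

## Robot

A 6-joint arm with a two-finger parallel gripper is mounted at the origin on a cart in front of the work surface, level with it; the furniture and walls round the work are solid. World frame = base frame: x ahead of the robot, y to its left, z up, the work surface at z = 0. Lengths are in m, angles in rad, forces in N, time in s.
With the tool pointing down it reaches from about 0.25 to 0.775 m from the base axis. Payload 4 kg.
Tool frame: the origin (TCP) lies midway between the tips of the shut fingers; the grasp point (between the pads) lies 19 mm behind it (grip_depth is the distance from the TCP to the grasp point, in m); z points along the fingers, y is the line along which they close (so a half turn about z gives the same grasp; the last joint's range is limited). The gripper opens to 94 mm and grips with 3 to 60 N. Pads are 16 mm wide; open, the fingers measure 119 mm over their backs; the gripper's body (75 mm by 177 mm) begins 78 mm behind the grasp point.
Start: joints at [1.177, 0.087, 1.371, -0, 1.684, -0.103], TCP at [0.158, 0.527, 0.206] pointing down, gripper open.
Joint ranges: [-3.1, 3.1], [-0.76, 2.03], [0.27, 2.55], [-1.08, 4.22], [0.17, 2.65], [-2.57, 2.57]. Speed limits (rad/s): [2.79, 2.79, 3.14, 3.14, 3.14, 3.14].

## Interface

Orientations are given as a unit quaternion [x, y, z, w].
In Python, from workcell import * gives the robot as it stands.
- The arm moves only by the shell command python3 -m handwheel 'ROWS' [FORCE]. ROWS is JSON, a list of rows, each a list of 7 numbers: the shift along the tool's x, y, z in units of 0.15 m (1.0 is 0.15 m), then the turn, a rotation vector about the tool's x, y, z in units of 8 degrees (1.0 is 8 degrees), then the opening, from 0 (shut) to 1 (fully open). A call has 1 to 10 rows; each row shifts and turns the commanded pose from where the row before left it, along the tool's axes as they then stand; what a row does not reach is not made up. A row lasts 1/10 s, in which the tool goes at most 50 mm and 8.59 degrees, less where a joint would pass 70% of its speed; a pose out of reach is approached as far as the arm can. A call with a number of a shift or a turn outside -1 to 1 is refused whole. A call with a gripper value outside its range is refused whole. The fingers move at their own pace and stop on an object; FORCE is the grip in N (left out, the last holds). Time passes only in rows, so rows that do not move let the fingers close. It gives the time, the measured TCP pose, the force, the opening and the grip force at its end, in the units of the state.
- get_state(): the state, without advancing time (a new reading comes with each control period).
- capture(name): name is "scene" or "top" or "wrist"; returns a dict with "img" (400x640x3 uint8, red, green, blue), "vertical_fov" (degrees; the focal length in pixels is half the picture's height over the tangent of half this angle, whatever the lens; pixels are square), "cx", "cy" (the principal point, pixels), "k1" (the pictures are not rectified: a ray, as slopes to the right and down, at radius r is drawn at 1 + k1 r^2 times it, then the intrinsics apply), "R" (3x3) and "t" (3): a world point X has camera coordinates R X + t. Camera axes: x right, y down, z forward; pixel columns grow to the right and rows downward; lengths in m; the calibration is good to about 2 mm. A picture is of the moment at which its call begins. There is no depth.
- finish_job(): hands the job in; it is judged then, once.
Trained networks look in a picture, given as the dict that the camera call returned (one of the last four; its "shot" number tells which), for a name from the list of things; names that differ only in an ending like _2 or _b are one class to them, and where a whole thing is asked for, a point or a joint stands for the part that bears it (a point fixed in the world has none). Each returns a list of dicts, best first, with "p" (0 to 1); they miss things now and then, are a little off and sometimes report something else, mostly with a low value. They report only what shows in the picture. A call takes as long as a camera call. They do not tell look-alikes from the thing itself.
- search_frame(picture, thing): "at" ([x, y, z] in m, in world coordinates, good to about 4 mm: the middle of the surface that is visible of it).
- regions_of(picture, thing): "mask" (400x640 bool, what is visible of it).
The state is a dict: "t": time; "joint_positions": joint angles; "dq": joint speeds; "joint_torque": joint torques, N m; "tool_pos": TCP position; "ee_rot": TCP orientation; "contact_force": force on the tool from outside, world axes, zero at the start; "moment": the same for the moment, N m; "grip_width": finger opening in m; "gripper_force": force on a finger pad.
Only numpy, scipy, OpenCV 4.12 (cv2) and the standard library are available. Lean on these libraries where they do the work, as an engineer would, in place of code of your own. Each camera call takes 0.05 s, during which the arm holds its last target. There are 200 camera calls.

## Task

The amber glass vial with the green cap has just been made up and must be mixed, not shaken: pick it up, turn it gently upside down with the cap pointing down, hold it so for a moment, and turn it upright again. Then stand it upright in the middle place of its open white carton without dropping it, and let go. Close the carton on it: first fold the front dust flap in, then the lid down over it, both fully down, and leave the blue-capped vial, the orange jar and the syringe where they are.

Things in the scene. Friction and masses are not known exactly. Their poses are not given: they have to be found in the camera images.
- amber_vial: closed amber glass vial with a green crimped cap, 46 mm in diameter, 85 mm tall with the cap, about 160 g, standing upright on the worktop; the straight body reaches from 0 to about 58 mm, above it the shoulder narrows to the neck and cap. Origin: centre of its underside; z axis: up through the cap
- carton: open white carton with a green band, fixed; outside 84 mm (x, depth) by 124 mm (y, width), walls 2.5 mm thick, 94 mm high, floor 3 mm. Two partition strips along its x at y = -28.5 and +28.5 mm (tops 31 mm above the worktop) leave a middle place 79 mm (x) by 55 mm (y). Origin: centre of its underside; x points from the dust-flap side (front) to the lid-hinge side (back), z up
- cell (a point): centre of the floor of the carton's middle place, 3 mm above the worktop; axes as the carton's
- dust_flap (a joint): front dust flap, 53 mm long, 116 mm wide, 2 mm thick, creased along the top of the carton's front wall (carton x = -42, z = 94.5 mm); angle in rad: 0 = folded in, level over the opening; pi/2 = upright; more = leaning outwards. It stays where it is left (about 0.02 N m)
- dust_edge (a point): middle of the free edge of the dust flap, 53 mm from its crease
- lid (a joint): lid, 88 mm long, 124 mm wide, 2.5 mm thick, with a 16 mm lip turned down at its free edge, creased along the top of the carton's back wall (carton x = +42, z = 97 mm); angle in rad: 0 = shut, level over the dust flap, lip outside the front wall; pi/2 = upright; more = leaning outwards. It stays where it is left (about 0.02 N m)
- lid_edge (a point): middle of the free edge of the lid, 88 mm from its crease
- syringe: bystander: 20 ml syringe lying on the worktop, 123 x 29 x 41 mm; origin: centre of its underside
- blue_vial: bystander: clear vial with a blue cap and label, 30 mm in diameter, 60 mm tall, upright; origin: centre of its underside
- jar: bystander: orange tablet jar with a white lid, 50 mm in diameter, 76 mm tall, upright; origin: centre of its underside
Things that resemble listed ones, but are neither listed nor needed, are in the scene too. Leave any purple look-alike of the amber_vial alone.

How it is judged:
On the way, in this order (a step that is already met when the one before it is completed fails the run):
1. the vial is held upside down (its axis within about 37 degrees of straight down), off the worktop, for a moment (angle between amber_vial's own z axis and vertical above 2.5 rad and height (world z) of amber_vial above 0.1 m and contact force between the fingers and amber_vial above 0.3 N), for 0.3 s.
2. the vial stands upright on the floor of the carton's middle place, let go, with dust flap and lid still open (angle between amber_vial's own z axis and vertical below 0.15 rad and distance between amber_vial and cell below 0.02 m and z of amber_vial in the frame of cell below 0.004 m and contact force between the fingers and amber_vial below 0.1 N and value of joint each of dust_flap, lid above 0.8 rad), for 0.2 s.
3. the dust flap is folded down while the lid still stands open (value of joint dust_flap below 0.2 rad and value of joint lid above 0.5 rad), for 0.1 s.
At the end, for the whole second after the job is handed in: The amber vial stands upright (within 0.15 rad) and at rest on the floor of the carton's middle place, within 20 mm of its centre; the dust flap is folded in (under 0.17 rad) and the lid is shut over it (under 0.12 rad) (angle between amber_vial's own z axis and vertical below 0.15 rad and distance between amber_vial and cell below 0.02 m and z of amber_vial in the frame of cell below 0.004 m and linear speed of amber_vial below 0.02 m/s and value of joint dust_flap below 0.17 rad and value of joint lid below 0.12 rad); the robot touches nothing.
It fails at once if the amber vial is shaken, thrown or dropped (faster than 1 m/s) (linear speed of amber_vial above 1 m/s).
It fails at once if the syringe is moved by more than 30 mm (distance of syringe from where it was at the start of the episode above 0.03 m).
It fails at once if the blue vial is moved by more than 30 mm or tipped over (distance of blue_vial from where it was at the start of the episode above 0.03 m or angle between blue_vial's own z axis and vertical above 0.5 rad).
It fails at once if the tablet jar is moved by more than 30 mm or tipped over (distance of jar from where it was at the start of the episode above 0.03 m or angle between jar's own z axis and vertical above 0.5 rad).
It also fails if it takes over 72 s, if anything falls off the work surface, if the arm or the gripper's body presses on something with over 40 N, if the wrist force passes 120 N, or if a joint passes its speed limit or range.

## Working session

There is one attempt and no reset: what is moved stays moved. The work goes in short steps, Python scripts to look and compute and a shell command to move; the robot and the scene stay as the last step left them, time stands still between calls to the robot, and variables do not carry over. Pictures are saved under pics/ and viewed, at most 10 in all, crops included, and the job is handed in when it is done.

```bash
ls; mkdir -p pics
cat > h.py <<'E'
from workcell import *
import numpy as np, cv2
def save(c,n): cv2.imwrite(f'pics/{n}.png',c['img'][:,:,::-1])
E
python3 - <<'E'
from h import *
for n in ['scene','top']:
    c=capture(n); save(c,n+'0')
    print(n,c['vertical_fov'],c['k1'],(-c['R'].T@c['t']).round(3))
    for th in ['amber_vial','carton','dust_flap','lid','dust_edge','lid_edge','syringe','blue_vial','jar']:
        print(th,[(np.round(d['at'],3).tolist(),round(d['p'],2)) for d in search_frame(c,th)])
s=get_state(); print(s)
E
python3 -c "
import cv2,numpy as np
a=[cv2.imread('pics/%s0.png'%n) for n in('scene','top')]
"
```

```text
pics
scene 45.079555848918105 -0.0890693774467302 [0.048 0.101 0.667]
amber_vial [([0.544, -0.146, 0.054], 0.79), ([0.59, -0.436, 0.064], 0.59)]
carton [([0.547, -0.317, 0.075], 0.57), ([0.54, -0.147, 0.052], 0.25)]
dust_flap [([0.446, -0.325, 0.123], 0.53)]
lid [([0.58, -0.317, 0.134], 0.97)]
dust_edge [([0.445, -0.328, 0.118], 0.63)]
lid_edge [([0.579, -0.314, 0.133], 0.85)]
syringe [([0.386, -0.148, 0.028], 0.86)]
blue_vial [([0.689, -0.199, 0.04], 0.6)]
jar [([0.701, -0.118, 0.057], 0.68)]
top 53.97172937581081 -0.028819327103202508 [ 0.4   -0.293  0.912]
amber_vial [([0.589, -0.44, 0.06], 0.83), ([0.551, -0.161, 0.062], 0.73)]
carton [([0.545, -0.322, 0.1], 0.62)]
dust_flap [([0.452, -0.335, 0.12], 0.69)]
lid [([0.58, -0.314, 0.136], 0.69)]
dust_edge [([0.449, -0.341, 0.114], 0.78)]
lid_edge [([0.582, -0.316, 0.133], 0.65)]
syringe [([0.389, -0.16, 0.033], 0.75), ([0.583, -0.315, 0.133], 0.5)]
blue_vial [([0.689, -0.208, 0.039], 0.63)]
jar [([0.711, -0.124, 0.074], 0.96)]
{'t': 1.0, 'joint_positions': array([ 1.17690467e+00,  8.72109103e-02,  1.37069826e+00, -8.99567255e-06,
        1.68359411e+00, -1.03130378e-01]), 'dq': array([ 0.00091254, -0.0001145 , -0.00086507, -0.00194324, -0.0016972 ,
        0.00160309]), 'joint_torque': array([ 1.02160644e-03, -3.40064442e+01, -3.02603316e+01,  7.17733148e-02,
        2.39202753e-02,  1.07892200e-05]), 'tool_pos': array([0.15770662, 0.52692714, 0.20550079]), 'ee_rot': array([1.44869565e-01, 9.89450760e-01, 4.22145181e-05, 1.53230843e-05]), 'contact_force': array([-0.42031946,  0.22911142,  0.49091503]), 'moment': array([-0.01963349,  0.02196792, -0.0049847 ]), 'gripper_force': 0.0, 'grip_width': 0.09365710786604522}
```

View pics/scene0.png

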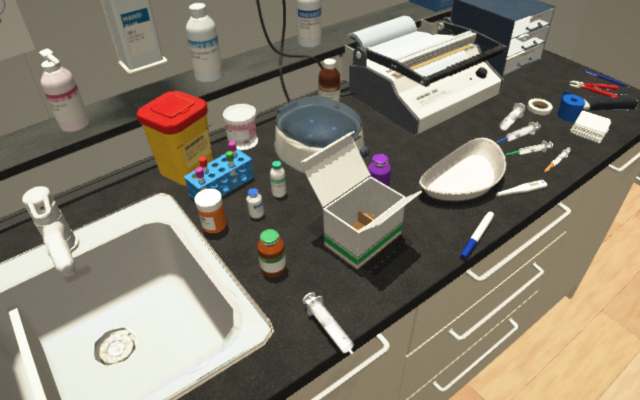

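View pics/top0.png

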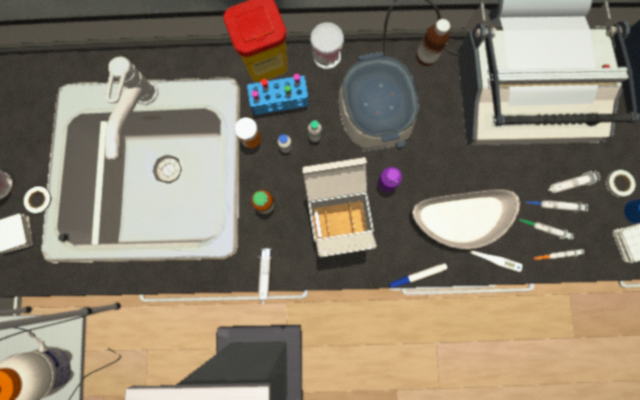

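The amber vial is at (271,252) in the scene view and (262,201) in the top view. The carton is around (362,215) and (340,210), and its lid and flap are open and leaning outwards. The purple look-alike is beyond it. Next I'll zoom in to measure.

Run:
```python
import cv2,numpy as np
s=cv2.imread('pics/scene0.png')[130:265,300:420]; t=cv2.imread('pics/top0.png')[150:265,295:385]
a=cv2.resize(s,None,fx=3.4,fy=4,interpolation=cv2.INTER_CUBIC)
a=cv2.resize(s,None,fx=4,fy=4,interpolation=cv2.INTER_CUBIC)[:540,:440]
b=cv2.resize(t,None,fx=4,fy=4,interpolation=cv2.INTER_CUBIC)
o=np.zeros((560,800,3),np.uint8);o[:a.shape[0],:440]=a;o[:b.shape[0],440:800]=b
cv2.imwrite('pics/crop1.png',o)
```

```text
(no output)
```

View pics/crop1.png

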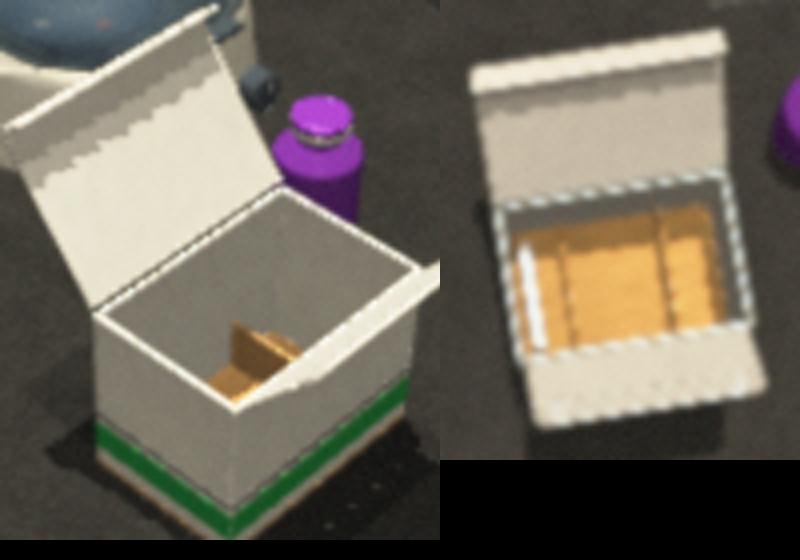

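```bash
cat >> h.py <<'E'
def proj(c,P):
    f=200/np.tan(np.radians(c['vertical_fov'])/2)
    K=np.array([[f,0,c['cx']],[0,f,c['cy']],[0,0,1]])
    return cv2.projectPoints(np.asarray(P,float).reshape(-1,3),cv2.Rodrigues(np.array(c['R']))[0],np.array(c['t'],float),K,np.array([c['k1'],0,0,0]))[0][:,0]
def cart(p,P):
    c,s=np.cos(p[2]),np.sin(p[2]); P=np.asarray(P,float)
    return np.c_[p[0]+c*P[:,0]-s*P[:,1],p[1]+s*P[:,0]+c*P[:,1],P[:,2]]
def flap(a): return [[-.042+.053*np.cos(a),y,.0945+.053*np.sin(a)] for y in(.058,-.058)]
def lid(a): return [[.042-.088*np.cos(a),y,.097+.088*np.sin(a)] for y in(.062,-.062)]
RIM=[[.042,.062,.094],[.042,-.062,.094],[-.042,-.062,.094],[-.042,.062,.094]]
E
python3 - <<'E'
from h import *
from scipy.optimize import least_squares
S=capture('scene');T=capture('top')
sp=np.array([[324.2,207.5],[370.7,177],[403.7,197],[358.7,232],[302,162],[353.2,132.5]])
tp=np.array([[309.5,202],[366.7,194.2],[371.7,231.2],[316.2,239.5],[313,167.5-.5],[376,158-.2],[320,256.7],[376.2,246.7]])
tp[4]=[295+32/4,150+70/4];tp[5]=[295+285/4,150+33/4]
def res(p):
    P=cart(p,RIM+lid(p[3])+flap(p[4]))
    return np.r_[(proj(S,P[:6])-sp).ravel(),(proj(T,P)-tp).ravel()]
r=least_squares(res,[.525,-.325,.1,2,2.3],loss='soft_l1');print(r.x.round(4),res(r.x).round(1).reshape(-1,2).tolist())
# vial: fit silhouette bbox centre with mask
def vm(c,near):
    return min(regions_of(c,'amber_vial'),key=lambda d:np.linalg.norm(np.argwhere(d['mask']).mean(0)[::-1]-near))['mask']
ms=vm(S,[271,252]);mt=vm(T,[262,201])
prof=[(0,.023),(.058,.023),(.068,.014),(.085,.0145)]
a=np.linspace(0,2*np.pi,40)
V=np.array([[r_*np.cos(t),r_*np.sin(t),z] for z,r_ in prof for t in a])
def sil(c,xy):
    m=np.zeros((400,640),np.uint8);cv2.fillConvexPoly(m,cv2.convexHull(proj(c,V+[*xy,0]).astype(np.float32)).round().astype(np.int32),1);return m>0
best=max(((sum((sil(c,(x,y))&m).sum()/(sil(c,(x,y))|m).sum() for c,m in((S,ms),(T,mt))),x,y) for x in np.arange(.52,.58,.002) for y in np.arange(-.18,-.13,.002)))
print(best)
for c,m in((S,ms),(T,mt)): print(m.sum(),np.argwhere(m).mean(0)[::-1])
for th in ['syringe','jar','blue_vial']: 
  for c in(S,T): m=regions_of(c,th)[0]['mask'];print(th,np.argwhere(m).mean(0)[::-1].round())
E
```

```text
[ 0.5103 -0.328   0.1225  2.2031  2.3151] [[-0.6, 0.7], [0.4, -0.7], [2.6, 0.3], [0.3, 0.7], [-0.4, -0.4], [-1.4, -0.2], [-0.4, -1.4], [0.2, -2.3], [2.0, -0.3], [-1.3, 0.4], [0.6, 0.6], [0.0, 0.5], [-1.0, -0.5], [1.0, 0.6]]
(np.float64(1.8176785358494862), np.float64(0.556), np.float64(-0.15399999999999997))
1063 [270.92003763 253.26999059]
443 [262.50112867 201.81715576]
syringe [328. 322.]
syringe [264. 275.]
jar [211. 210.]
jar [248. 133.]
blue_vial [255. 203.]
blue_vial [284. 143.]
```

```bash
python3 -m handwheel '[[0,0,-0.3,0,0,0,1],[0,0,-0.3,0,0,0,1],[0,0,-0.2,0,0,0,1],[-0.21,-0.2,0,0,0,0,1],[-0.21,-0.2,0,0,0,0,1],[-0.21,-0.2,0,0,0,0,1],[-0.21,-0.2,0,0,0,0,1],[-0.21,-0.2,0,0,0,0,1],[-0.21,-0.2,0,0,0,0,1],[-0.21,-0.2,0,0,0,0,1]]' 20 && python3 -m handwheel '[[-0.21,-0.2,0,0,0,0,1],[-0.21,-0.2,0,0,0,0,1],[-0.21,-0.2,0,0,0,0,1],[-0.21,-0.2,0,0,0,0,1],[-0.21,-0.2,0,0,0,0,1],[-0.21,-0.2,0,0,0,0,1],[-0.21,-0.2,0,0,0,0,1],[-0.21,-0.2,0,0,0,0,1],[0,0,0,0,0,0,1]]'
cat >> h.py <<'E'
from scipy.spatial.transform import Rotation as Ro
np.set_printoptions(suppress=True,precision=3)
def plan(p=None,yaw=None,tilt=None):
    "shift in tool axes (units) to p; turn (units) to tool-down with tool y at yaw from world +y"
    s=get_state();R=Ro.from_quat(s['ee_rot'])
    print('t',round(s['t'],2),'pos',s['tool_pos'],'q',s['joint_positions'],'w',round(s['grip_width'],4),'gf',s['gripper_force'],'F',s['contact_force'])
    y=R.as_matrix()[:,1];print('tooly yaw',np.degrees(np.arctan2(-y[0],y[1])),'z',R.as_matrix()[:,2])
    if p is not None: print('shift',R.inv().apply(np.array(p)-s['tool_pos'])/.15)
    if yaw is not None:
        c,n=np.cos(yaw),np.sin(yaw);G=Ro.from_matrix(np.array([[-c,-n,0],[-n,c,0],[0,0,-1]]))
        print('turn',np.degrees((R.inv()*G).as_rotvec())/8)
E
python3 - <<'E'
from h import *
plan([.556,-.154,.15],0)
c=capture('wrist');save(c,'w1')
for d in search_frame(c,'amber_vial'):print(d)
E
```

```text
t: 2.5
tool_pos: [0.3092, 0.2609, 0.3257]
ee_rot: [0.145, 0.989, 0.0, 0.0]
contact_force: [0.5, 0.2, 0.8]
grip_width: 0.0942
gripper_force: 0.0
t: 3.4
tool_pos: [0.4827, -0.0437, 0.3237]
ee_rot: [0.148, 0.989, -0.001, -0.001]
contact_force: [0.3, 1.0, -0.7]
grip_width: 0.0939
gripper_force: 0.0
t 3.4 pos [ 0.483 -0.044  0.324] q [-0.206 -0.05   1.277 -0.001  1.916 -1.481] w 0.0939 gf 0.0 F [ 0.333  0.987 -0.723]
tooly yaw -17.022708416089543 z [-0.002 -0.001 -1.   ]
shift [-0.685 -0.558  1.157]
turn [-0.009 -0.017 -2.128]
{'at': [0.5461, -0.1453, 0.068], 'p': 0.75}
```

View pics/w1.png

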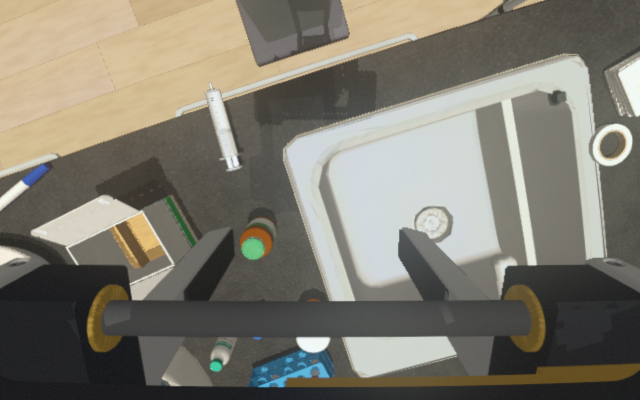

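The wrist view shows the green cap at (252,248), left of the finger centre line. I'll back-project it to check the position.

```bash
cat >> h.py <<'E'
def ray(c,uv,z):
    f=200/np.tan(np.radians(c['vertical_fov'])/2)
    K=np.array([[f,0,c['cx']],[0,f,c['cy']],[0,0,1]])
    u=cv2.undistortPoints(np.array([[uv]],float),K,np.array([c['k1'],0,0,0]))[0,0]
    R=np.array(c['R']);d=R.T@np.r_[u,1];o=-R.T@np.array(c['t']);return o+d*(z-o[2])/d[2]
def green(c,near,r=25):
    h=cv2.cvtColor(c['img'],cv2.COLOR_RGB2HSV);m=cv2.inRange(h,(45,110,60),(85,255,255))
    yx=np.argwhere(m>0);yx=yx[np.linalg.norm(yx[:,::-1]-near,axis=1)<r];return yx.mean(0)[::-1]
E
python3 - <<'E'
from h import *
for n,nr in(('wrist',[252,248]),('top',[262,201]),('scene',[270,238])):
    c=capture(n);g=green(c,nr);print(n,g,ray(c,g,.083))
E
```

```text
wrist [249.332 249.131] [ 0.555 -0.156  0.083]
top [259.048 197.677] [ 0.556 -0.154  0.083]
scene [271.333 237.405] [ 0.551 -0.156  0.083]
```

```bash
python3 -m handwheel '[[-0.17,-0.14,0,0,0,0,1],[-0.17,-0.14,0,0,0,0,1],[-0.17,-0.14,0,0,0,0,1],[-0.17,-0.14,0,0,0,0,1],[0,0,0.25,0,0,0,1],[0,0,0.25,0,0,0,1],[0,0,0.25,0,0,0,1],[0,0,0.25,0,0,0,1],[0,0,0,0,0,0,1],[0,0,0,0,0,0,1]]' && python3 -c "
from h import *
plan([.555,-.155,.033],0)"
```

```text
t: 4.65
tool_pos: [0.5549, -0.1482, 0.1763]
ee_rot: [0.144, 0.99, 0.0, -0.0]
contact_force: [0.6, -0.6, 0.4]
grip_width: 0.0944
gripper_force: 0.0
t 4.65 pos [ 0.555 -0.148  0.176] q [-0.36   0.149  1.36   0.     1.632 -1.642] w 0.0944 gf 0.0 F [ 0.633 -0.558  0.363]
tooly yaw -16.561941199366373 z [ 0.  0. -1.]
shift [-0.013 -0.043  0.955]
turn [ 0.001 -0.    -2.07 ]
```

```bash
python3 -m handwheel '[[-0.01,-0.04,0.2,0,0,0,1],[0,0,0.2,0,0,0,1],[0,0,0.2,0,0,0,1],[0,0,0.2,0,0,0,1],[0,0,0.15,0,0,0,1],[0,0,0,0,0,0,0.4],[0,0,0,0,0,0,0.3],[0,0,0,0,0,0,0.2],[0,0,0,0,0,0,0.2],[0,0,0,0,0,0,0.2]]' 20 && python3 -c "
from h import *
plan([.555,-.155,.033],0)"
```

```text
t: 5.65
tool_pos: [0.5557, -0.1559, 0.0347]
ee_rot: [0.145, 0.989, -0.0, 0.001]
contact_force: [-0.6, 0.5, 0.2]
grip_width: 0.0574
gripper_force: 0.0
t 5.65 pos [ 0.556 -0.156  0.035] q [-0.372  0.238  1.545  0.     1.356 -1.652] w 0.0574 gf 0.0 F [-0.569  0.496  0.249]
tooly yaw -16.65820705250732 z [ 0.003 -0.001 -1.   ]
shift [0.006 0.004 0.011]
turn [-0.004  0.021 -2.082]
```

Next: finish closing, then lift and retract to free space.

```bash
python3 -m handwheel '[[0,0,0,0,0,0,0.1],[0,0,0,0,0,0,0.1],[0,0,0,0,0,0,0.1],[0,0,0,0,0,0,0.1],[0,0,0,0,0,0,0.1],[0,0,0,0,0,0,0.1]]' 20 && python3 -m handwheel '[[0,0,-0.08,0,0,0,0.1],[0,0,-0.16,0,0,0,0.1],[0,0,-0.2,0,0,0,0.1],[0,0,-0.2,0,0,0,0.1],[0,0,-0.2,0,0,0,0.1],[0,0,-0.2,0,0,0,0.1],[0,0,-0.2,0,0,0,0.1],[0,0,-0.2,0,0,0,0.1],[0,0,-0.2,0,0,0,0.1],[0,0,-0.2,0,0,0,0.1]]' && python3 -c "
from h import *
plan([.45,-.1,.45],0)"
```

```text
t: 6.25
tool_pos: [0.555, -0.1555, 0.0335]
ee_rot: [0.145, 0.989, 0.0, 0.0]
contact_force: [-0.5, 1.1, 4.8]
grip_width: 0.0445
gripper_force: 20.0
t: 7.25
tool_pos: [0.5541, -0.1557, 0.3097]
ee_rot: [0.145, 0.989, -0.0, -0.001]
contact_force: [0.1, -0.4, -1.1]
grip_width: 0.0451
gripper_force: 20.0
t 7.25 pos [ 0.554 -0.156  0.31 ] q [-0.372  0.151  1.096 -0.001  1.897 -1.652] w 0.0451 gf 19.95491450477857 F [ 0.076 -0.355 -1.142]
tooly yaw -16.684081736911242 z [-0.002  0.    -1.   ]
shift [ 0.773  0.156 -0.934]
turn [-0.001 -0.012 -2.086]
```

```bash
python3 -m handwheel '[[0.07,0.02,-0.2,0,0,0,0.1],[0.07,0.02,-0.2,0,0,0,0.1],[0.07,0.02,-0.2,0,0,0,0.1],[0.07,0.02,-0.2,0,0,0,0.1],[0.07,0.02,-0.2,0,0,0,0.1],[0.07,0.02,-0.2,0,0,0,0.1],[0,0,0,0.7,0,0,0.1],[0,0,0,0.7,0,0,0.1],[0,0,0,0,0,0,0.1]]' && python3 -c "
from h import *
plan()"
```

```text
t: 8.15
tool_pos: [0.4999, -0.1184, 0.4883]
ee_rot: [0.142, 0.985, -0.097, -0.015]
contact_force: [0.4, -0.3, -1.9]
grip_width: 0.0449
gripper_force: 20.0
t 8.15 pos [ 0.5   -0.118  0.488] q [-0.211  0.151  0.741 -0.252  2.252 -1.653] w 0.0449 gf 19.955562415416352 F [ 0.384 -0.32  -1.86 ]
tooly yaw -16.44016047255389 z [-0.057 -0.186 -0.981]
```

```bash
python3 -m handwheel '[[0,0,0,-0.5,0,0,0.1],[0,0,0,-0.8,0,0,0.1],[0,0,0,-0.9,0,0,0.1],[0,0,0,-0.9,0,0,0.1],[0,0,0,-0.9,0,0,0.1],[0,0,0,-0.9,0,0,0.1],[0,0,0,-0.9,0,0,0.1],[0,0,0,-0.9,0,0,0.1],[0,0,0,-0.9,0,0,0.1],[0,0,0,-0.5,0,0,0.1]]' && python3 -c "
from h import *
plan()"
```

```text
t: 9.15
tool_pos: [0.4989, -0.1228, 0.4873]
ee_rot: [0.132, 0.881, 0.449, 0.065]
contact_force: [-0.3, 0.2, -3.1]
grip_width: 0.0447
gripper_force: 20.0
t 9.15 pos [ 0.499 -0.123  0.487] q [-0.856  0.159  1.021  1.065  2.244 -1.543] w 0.0447 gf 19.954957762602135 F [-0.264  0.242 -3.082]
tooly yaw -17.2615435590459 z [ 0.233  0.775 -0.588]
```

```bash
python3 -m handwheel '[[0,0,0,-0.6,0,0,0.1],[0,0,0,-0.9,0,0,0.1],[0,0,0,-0.9,0,0,0.1],[0,0,0,-0.9,0,0,0.1],[0,0,0,-0.9,0,0,0.1],[0,0,0,-0.9,0,0,0.1],[0,0,0,-0.9,0,0,0.1],[0,0,0,-0.5,0,0,0.1]]' && python3 -c "
from h import *
plan()"
```

```text
t: 9.95
tool_pos: [0.4992, -0.122, 0.487]
ee_rot: [0.09, 0.595, 0.79, 0.115]
contact_force: [0.1, 0.8, -2.4]
grip_width: 0.0446
gripper_force: 20.0
t 9.95 pos [ 0.499 -0.122  0.487] q [-0.931  0.281  1.481  1.778  2.231 -1.593] w 0.0446 gf 19.960518742154818 F [ 0.141  0.824 -2.408]
tooly yaw 164.221257497372 z [0.279 0.92  0.276]
```

```bash
python3 -m handwheel '[[0,0,0,-0.5,0,0,0.1],[0,0,0,-0.8,0,0,0.1],[0,0,0,-0.8,0,0,0.1],[0,0,0,-0.8,0,0,0.1],[0,0,0,-0.8,0,0,0.1],[0,0,0,-0.8,0,0,0.1],[0,0,0,-0.8,0,0,0.1],[0,0,0,-0.5,0,0,0.1]]' && python3 -c "
from h import *
plan()"
```

```text
t: 10.75
tool_pos: [0.4993, -0.1214, 0.4878]
ee_rot: [0.036, 0.236, 0.961, 0.141]
contact_force: [-0.3, 0.8, -1.6]
grip_width: 0.0444
gripper_force: 20.0
t 10.75 pos [ 0.499 -0.121  0.488] q [-0.658  0.436  1.784  2.52   2.299 -1.608] w 0.0444 gf 19.964624811254907 F [-0.35   0.773 -1.578]
tooly yaw 163.3214061316615 z [0.136 0.444 0.886]
```

```bash
python3 -m handwheel '[[0,0,0,-0.6,0,0,0.1],[0,0,0,-0.5,0,0,0.1],[0,0,0,0,0,0,0.1],[0,0,0,0,0,0,0.1],[0,0,0,0,0,0,0.1],[0,0,0,0,0,0,0.1],[0,0,0,0,0,0,0.1],[0,0,0,0,0,0,0.1]]'
python3 - <<'E'
from h import *
plan(None,np.radians(-16.6))
save(capture('scene'),'inv')
E
```

```text
t: 11.55
tool_pos: [0.4993, -0.1207, 0.4892]
ee_rot: [0.024, 0.165, 0.976, 0.143]
contact_force: [-0.6, 0.0, -1.0]
grip_width: 0.0446
gripper_force: 20.0
t 11.55 pos [ 0.499 -0.121  0.489] q [-0.569  0.457  1.809  2.699  2.311 -1.587] w 0.0446 gf 19.966691174777225 F [-0.573  0.012 -1.018]
tooly yaw 163.27461097924973 z [0.094 0.315 0.944]
turn [20.098  0.021  0.004]
```

View pics/inv.png

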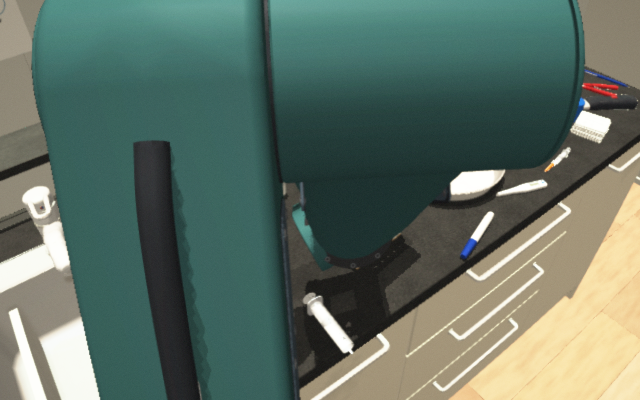

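The arm blocks the scene camera, with only the syringe at (328,322) visible. The joint data shows the tool tilted 161° with the grip held. Now I'll turn it back upright.

```bash
python3 -m handwheel '[[0,0,0,0.4,0,0,0.1],[0,0,0,0.8,0,0,0.1],[0,0,0,0.8,0,0,0.1],[0,0,0,0.8,0,0,0.1],[0,0,0,0.8,0,0,0.1],[0,0,0,0.8,0,0,0.1],[0,0,0,0.8,0,0,0.1],[0,0,0,0.8,0,0,0.1],[0,0,0,0.8,0,0,0.1],[0,0,0,0.8,0,0,0.1]]' && python3 -m handwheel '[[0,0,0,0.8,0,0,0.1],[0,0,0,0.8,0,0,0.1],[0,0,0,0.8,0,0,0.1],[0,0,0,0.8,0,0,0.1],[0,0,0,0.8,0,0,0.1],[0,0,0,0.8,0,0,0.1],[0,0,0,0.8,0,0,0.1],[0,0,0,0.8,0,0,0.1],[0,0,0,0.8,0,0,0.1],[0,0,0,0.4,0,0,0.1]]' && python3 -m handwheel '[[0,0,0,0.8,0,0,0.1],[0,0,0,0.8,0,0,0.1],[0,0,0,0.8,0,0,0.1],[0,0,0,0.8,0,0,0.1],[0,0,0,0.7,0,0,0.1],[0,0,0,0.4,0,0,0.1],[0,0,0,0,0,0,0.1],[0,0,0,0,0,0,0.1]]' && python3 -c "
from h import *
plan([.510,-.328,.3],.1225)"
```

```text
t: 12.6
tool_pos: [0.4994, -0.1208, 0.4884]
ee_rot: [0.094, 0.638, 0.756, 0.111]
contact_force: [0.5, 1.0, -1.8]
grip_width: 0.045
gripper_force: 20.0
t: 13.6
tool_pos: [0.4992, -0.1196, 0.4911]
ee_rot: [0.135, 0.933, 0.329, 0.05]
contact_force: [-0.1, 0.9, -1.5]
grip_width: 0.045
gripper_force: 20.0
t: 14.4
tool_pos: [0.4995, -0.1199, 0.4887]
ee_rot: [0.144, 0.989, 0.042, 0.006]
contact_force: [0.0, 0.3, -1.1]
grip_width: 0.0449
gripper_force: 20.0
t 14.4 pos [ 0.5   -0.12   0.489] q [-0.404  0.135  0.745  0.11   2.268 -1.614] w 0.0449 gf 19.954596566967666 F [ 0.019  0.283 -1.109]
tooly yaw -16.6259493973311 z [ 0.024  0.081 -0.996]
shift [-0.464 -1.411  1.142]
turn [ 0.601  0.122 -2.954]
```

```bash
python3 -m handwheel '[[0,0,0,0.15,0.03,-0.74,0.1],[0,0,0,0.15,0.03,-0.74,0.1],[0,0,0,0.15,0.03,-0.74,0.1],[0,0,0,0.15,0.03,-0.74,0.1],[0,0,0,0,0,0,0.1],[0,0,0,0,0,0,0.1]]' && python3 -c "
from h import *
plan([.510,-.328,.3],.1225)"
```

```text
t: 15.0
tool_pos: [0.4993, -0.1209, 0.4886]
ee_rot: [-0.06, 0.998, 0.0, -0.0]
contact_force: [-0.8, 0.1, -2.2]
grip_width: 0.0443
gripper_force: 20.0
t 15.0 pos [ 0.499 -0.121  0.489] q [-0.348  0.138  0.739  0.     2.264 -2.038] w 0.0443 gf 19.954779605031945 F [-0.801  0.132 -2.246]
tooly yaw 6.838014686120308 z [-0.  0. -1.]
shift [ 0.094 -1.38   1.257]
turn [ 0.001 -0.001 -0.023]
```

```bash
python3 -m handwheel '[[0.01,-0.13,0,0,0,0,0.1],[0.01,-0.18,0,0,0,0,0.1],[0.01,-0.18,0,0,0,0,0.1],[0.01,-0.18,0,0,0,0,0.1],[0.01,-0.18,0,0,0,0,0.1],[0.01,-0.18,0,0,0,0,0.1],[0.01,-0.18,0,0,0,0,0.1],[0.02,-0.17,0,0,0,0,0.1],[0,0,0.1,0,0,0,0.1],[0,0,0.15,0,0,0,0.1]]' && python3 -m handwheel '[[0,0,0.2,0,0,0,0.1],[0,0,0.2,0,0,0,0.1],[0,0,0.2,0,0,0,0.1],[0,0,0.2,0,0,0,0.1],[0,0,0.1,0,0,0,0.1],[0,0,0,0,0,0,0.1],[0,0,0,0,0,0,0.1]]'
python3 - <<'E'
from h import *
plan([.510,-.328,.2],.1225)
a=capture('wrist');b=capture('top');save(a,'w2')
cv2.imwrite('pics/c2.png',np.hstack([cv2.resize(a['img'][:,:,::-1],(480,300)),cv2.resize(b['img'][140:265,290:390,::-1],(320,400),interpolation=cv2.INTER_CUBIC)[:300]]))
E
```

```text
t: 16.0
tool_pos: [0.5115, -0.3297, 0.4511]
ee_rot: [-0.059, 0.998, -0.001, 0.001]
contact_force: [0.6, -0.2, -1.1]
grip_width: 0.0446
gripper_force: 20.0
t: 16.7
tool_pos: [0.5112, -0.328, 0.3168]
ee_rot: [-0.06, 0.998, -0.0, 0.0]
contact_force: [0.1, -0.1, -1.4]
grip_width: 0.045
gripper_force: 20.0
t 16.7 pos [ 0.511 -0.328  0.317] q [-0.664  0.226  0.994 -0.     1.921 -2.355] w 0.045 gf 19.95510383450892 F [ 0.108 -0.07  -1.412]
tooly yaw 6.925300157327688 z [ 0.    -0.001 -1.   ]
shift [0.008 0.001 0.779]
turn [-0.004  0.003 -0.012]
```

View pics/c2.png

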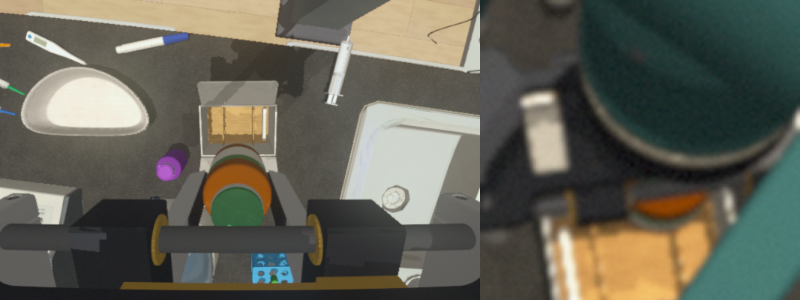

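The wrist view shows the vial held upright, and the carton opening at about (210–270, 105–155) in front of it. I'll overlay the fitted carton model on this close view.

Run:
```python
from h import *
c=capture('wrist');p=[.5103,-.328,.1225]
k=6;x0,y0=250,95
o=cv2.resize(c['img'][y0:y0+100,x0:x0+130,::-1],None,fx=k,fy=k,interpolation=cv2.INTER_CUBIC)
def ln(P,col):
    q=((proj(c,cart(p,P))-[x0-.5,y0-.5])*k).astype(np.int32);cv2.polylines(o,[q],False,col,1)
ln(RIM+RIM[:1],(0,0,255));ln(flap(2.315),(255,0,0))
for y in(-.0285,.0285): ln([[-.0395,y,.031],[.0395,y,.031]],(0,255,0))
cv2.imwrite('pics/c3.png',o)
```

```text
(no output)
```

View pics/c3.png

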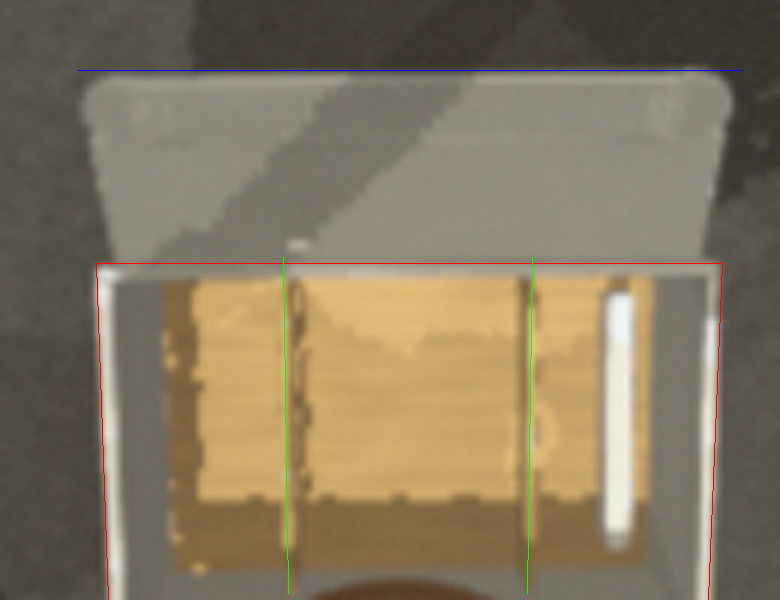

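The model lines up with the image to within about 1 mm, so I'll descend.

```bash
python3 -m handwheel '[[0,0,0.2,0,0,0,0.1],[0,0,0.2,0,0,0,0.1],[0,0,0.2,0,0,0,0.1],[0,0,0.2,0,0,0,0.1],[0,0,0.2,0,0,0,0.1],[0,0,0.2,0,0,0,0.1],[0,0,0.2,0,0,0,0.1],[0,0,0.2,0,0,0,0.1],[0,0,0.1,0,0,0,0.1],[0,0,0,0,0,0,0.1]]' && python3 -c "
from h import *
plan([.5103,-.328,.038],.1225)"
```

```text
t: 17.85
tool_pos: [0.5107, -0.3271, 0.0597]
ee_rot: [-0.061, 0.998, 0.001, -0.001]
contact_force: [0.7, -0.4, -2.4]
grip_width: 0.0446
gripper_force: 20.0
t 17.85 pos [ 0.511 -0.327  0.06 ] q [-0.663  0.283  1.436 -0.001  1.426 -2.356] w 0.0446 gf 19.95486922940472 F [ 0.722 -0.446 -2.445]
tooly yaw 7.016759159931944 z [-0.003  0.002 -1.   ]
shift [ 0.003 -0.006  0.144]
turn [ 0.014 -0.019 -0.   ]
```

```bash
python3 -m handwheel '[[0,0,0.05,0,0,0,0.1],[0,0,0.05,0,0,0,0.1],[0,0,0.03,0,0,0,0.1],[0,0,0.01,0,0,0,0.1],[0,0,0,0,0,0,0.1],[0,0,0,0,0,0,0.1]]' 20 && python3 -c "
from h import *
plan([.5103,-.328,.0365],.1225)"
```

```text
t: 18.45
tool_pos: [0.5119, -0.328, 0.0411]
ee_rot: [-0.061, 0.998, -0.001, 0.0]
contact_force: [-0.7, 0.2, -1.3]
grip_width: 0.0444
gripper_force: 20.0
t 18.45 pos [ 0.512 -0.328  0.041] q [-0.663  0.298  1.457 -0.001  1.386 -2.356] w 0.0444 gf 19.954791487252805 F [-0.719  0.233 -1.303]
tooly yaw 7.032186003033502 z [ 0.001 -0.002 -1.   ]
shift [0.01  0.002 0.031]
turn [-0.012  0.006  0.002]
```

```bash
python3 -m handwheel '[[0,0,0.01,0,0,0,0.1],[0,0,0.01,0,0,0,0.1],[0,0,0,0,0,0,0.1],[0,0,0,0,0,0,0.1]]' 20 && python3 -m handwheel '[[0,0,0.01,0,0,0,0.1],[0,0,0,0,0,0,0.1],[0,0,0,0,0,0,0.1]]' && python3 -c "
from h import *
plan([.5103,-.328,.0365],.1225)"
```

```text
t: 18.85
tool_pos: [0.5116, -0.3278, 0.0376]
ee_rot: [-0.061, 0.998, -0.001, 0.0]
contact_force: [0.9, 1.0, -1.3]
grip_width: 0.045
gripper_force: 20.0
t: 19.15
tool_pos: [0.5118, -0.328, 0.0365]
ee_rot: [-0.061, 0.998, -0.001, 0.0]
contact_force: [0.5, -0.8, -0.4]
grip_width: 0.045
gripper_force: 20.0
t 19.15 pos [ 0.512 -0.328  0.036] q [-0.663  0.301  1.461 -0.001  1.377 -2.356] w 0.045 gf 19.96217126492411 F [ 0.506 -0.757 -0.357]
tooly yaw 7.029320767880469 z [ 0.001 -0.002 -1.   ]
shift [ 0.01   0.002 -0.   ]
turn [-0.012  0.006  0.001]
```

```bash
python3 -m handwheel '[[0,0,0.005,0,0,0,0.55],[0,0,0,0,0,0,0.62],[0,0,0,0,0,0,0.69],[0,0,0,0,0,0,0.69],[0,0,0,0,0,0,0.69],[0,0,0,0,0,0,0.69],[0,0,0,0,0,0,0.69]]' && python3 -m handwheel '[[0,0,-0.1,0,0,0,0.69],[0,0,-0.2,0,0,0,0.69],[0,0,-0.2,0,0,0,0.69],[0,0,-0.25,0,0,0,0.69],[0,0,-0.25,0,0,0,0.69],[0,0,-0.25,0,0,0,0.69],[0,0,-0.25,0,0,0,0.69],[0,0,-0.25,0,0,0,0.4],[0,0,-0.15,0,0,0,0.1],[0,0,0,0,0,0,0]]'
python3 - <<'E'
from h import *
plan([.41,-.34,.31],.1225)
c=capture('wrist');p=[.5103,-.328,.1225]
g=green(c,[300,250],200);w=ray(c,g,.086)
print(g,w,Ro.from_euler('z',-p[2]).apply(w-[p[0],p[1],0]))
save(c,'w4')
E
```

```text
t: 19.85
tool_pos: [0.5117, -0.3279, 0.0355]
ee_rot: [-0.061, 0.998, -0.001, 0.0]
contact_force: [0.2, -0.4, -0.3]
grip_width: 0.0644
gripper_force: 0.0
t: 20.85
tool_pos: [0.5124, -0.3282, 0.3268]
ee_rot: [-0.061, 0.998, -0.004, 0.004]
contact_force: [0.0, -0.2, 0.1]
grip_width: 0.0446
gripper_force: 0.0
t 20.85 pos [ 0.512 -0.328  0.327] q [-0.663  0.223  0.977 -0.001  1.929 -2.356] w 0.0446 gf 0.0 F [ 0.    -0.237  0.082]
tooly yaw 7.031901140304004 z [ 0.009 -0.008 -1.   ]
shift [0.688 0.007 0.107]
turn [-0.063  0.057  0.002]
[365.588 367.373] [ 0.797 -0.221  0.086] [0.298 0.071 0.086]
```

View pics/w4.png

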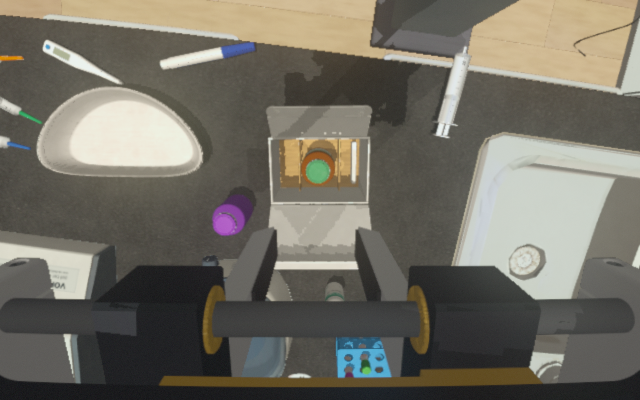

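The vial stands upright in the middle place, with its cap at (318,172). Now I'll move in front of the dust flap.

```bash
cat >> h.py <<'E'
CP=[.5103,-.328,.1225]
def loc(w): return Ro.from_euler('z',-CP[2]).apply(np.asarray(w)-[CP[0],CP[1],0])
E
python3 - <<'E'
from h import *
c=capture('wrist');g=green(c,[318,172]);print('cap local',loc(ray(c,g,.086)))
c=capture('scene');print('bowl rim near edge',ray(c,(360,165),.1))
E
python3 -m handwheel '[[0.15,0,0,0,0,0,0],[0.2,0,0,0,0,0,0],[0.2,0,0,0,0,0,0],[0.2,0,0.1,0,0,0,0],[0,0,0.2,0,0,0,0],[0,0,0.25,0,0,0,0],[0,0,0.25,0,0,0,0],[0,0,0.25,0,0,0,0],[0,0,0.25,0,0,0,0],[0,0,0.08,0,0,0,0]]' && python3 -c "
from h import *
plan();print('local',loc(get_state()['tool_pos']))"
```

```text
cap local [nan nan nan]
bowl rim near edge [ 0.593 -0.385  0.1  ]
t: 22.0
tool_pos: [0.3966, -0.338, 0.1063]
ee_rot: [-0.061, 0.998, 0.004, -0.004]
contact_force: [0.2, 0.6, -1.0]
grip_width: 0.0004
gripper_force: 0.0
t 22.0 pos [ 0.397 -0.338  0.106] q [-0.814  0.074  1.584 -0.     1.496 -2.508] w 0.0004 gf 0.0 F [ 0.175  0.623 -0.964]
tooly yaw 7.025225415011618 z [-0.008  0.008 -1.   ]
local [-0.114  0.004  0.106]h.py:32: RuntimeWarning: Mean of empty slice.
  yx=np.argwhere(m>0);yx=yx[np.linalg.norm(yx[:,::-1]-near,axis=1)<r];return yx.mean(0)[::-1]
  ret = um.true_divide(
```

```bash
python3 -m handwheel '[[0,-0.02,-0.1,0,0,0,0],[-0.11,0,-0.02,0,0,0,0],[-0.11,0,-0.01,0,0,0,0],[-0.11,0,-0.07,0,0,0,0],[-0.09,0,-0.02,0,0,0,0],[-0.1,0,0.02,0,0,0,0],[0,0,0,0,0,0,0]]'
python3 - <<'E'
from h import *
plan();print('local',loc(get_state()['tool_pos']))
c=capture('scene');print([(loc(d['at']),d['p']) for d in search_frame(c,'dust_edge')])
cv2.imwrite('pics/s5.png',cv2.resize(c['img'][100:300,240:460,::-1],None,fx=2.5,fy=2.5,interpolation=cv2.INTER_CUBIC))
E
```

```text
t: 22.7
tool_pos: [0.4805, -0.3348, 0.1436]
ee_rot: [-0.062, 0.998, -0.001, 0.002]
contact_force: [1.8, 0.1, 4.3]
grip_width: 0.0006
gripper_force: 2.2
t 22.7 pos [ 0.481 -0.335  0.144] q [-0.706  0.182  1.387  0.001  1.568 -2.401] w 0.0006 gf 2.1603437256999314 F [1.773 0.064 4.313]
tooly yaw 7.149114677227905 z [ 0.004 -0.002 -1.   ]
local [-0.03  -0.003  0.144]
[]
```

View pics/s5.png

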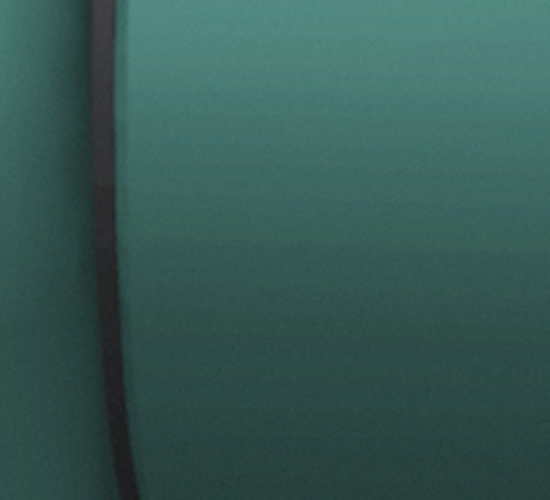

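The scene camera is blocked by the arm, so from here I'll check with the wrist camera and the networks.

```bash
python3 - <<'E'
from h import *
for n in('wrist','top'):
    c=capture(n)
    for th in('dust_edge','dust_flap','lid_edge'):print(n,th,[(loc(d['at']),round(d['p'],2)) for d in search_frame(c,th)])
E
python3 -m handwheel '[[-0.06,0,-0.02,0,0,0,0],[-0.06,0,0,0,0,0,0],[0,0,0.03,0,0,0,0],[0,0,0,0,0,0,0]]'
python3 - <<'E'
from h import *
plan();print('local',loc(get_state()['tool_pos']))
c=capture('wrist')
for th in('dust_edge','dust_flap','lid_edge'):print(th,[(loc(d['at']),round(d['p'],2)) for d in search_frame(c,th)])
E
```

```text
wrist dust_edge [(array([-0.029,  0.002,  0.124]), 0.59)]
wrist dust_flap [(array([-0.032,  0.004,  0.12 ]), 0.72), (array([ 0.065, -0.001,  0.12 ]), 0.17)]
wrist lid_edge [(array([ 0.06 , -0.001,  0.125]), 0.7)]
top dust_edge [(array([-0.03 ,  0.038,  0.136]), 0.43)]
top dust_flap []
top lid_edge []
t: 23.6
tool_pos: [0.4951, -0.3322, 0.1401]
ee_rot: [-0.062, 0.998, 0.0, -0.001]
contact_force: [1.2, 0.7, -0.7]
grip_width: 0.0002
gripper_force: 0.2
t 23.6 pos [ 0.495 -0.332  0.14 ] q [-0.686  0.212  1.359 -0.001  1.573 -2.379] w 0.0002 gf 0.1889948379539419 F [ 1.178  0.719 -0.687]
tooly yaw 7.055405488734863 z [-0.002  0.001 -1.   ]
local [-0.016 -0.002  0.14 ]
dust_edge [(array([ 0.065, -0.002,  0.133]), 0.75), (array([-0.03 , -0.002,  0.124]), 0.69), (array([-0.102,  0.183,  0.028]), 0.42)]
dust_flap [(array([-0.03 , -0.002,  0.122]), 0.98)]
lid_edge [(array([ 0.071, -0.002,  0.131]), 0.71)]
```

```bash
python3 -m handwheel '[[-0.02,0,0.04,0,0,0,0],[-0.02,0,0.05,0,0,0,0],[-0.02,0,0.05,0,0,0,0],[-0.01,0,0.05,0,0,0,0],[0,0,0.05,0,0,0,0],[0,0,0,0,0,0,0],[0,0,0,0,0,0,0]]'
python3 - <<'E'
from h import *
plan();print('local',loc(get_state()['tool_pos']))
c=capture('wrist')
for th in('dust_edge','dust_flap'):print(th,[(loc(d['at']),round(d['p'],2)) for d in search_frame(c,th)])
E
```

```text
t: 24.5
tool_pos: [0.5058, -0.3314, 0.1056]
ee_rot: [-0.061, 0.998, -0.0, -0.0]
contact_force: [0.1, 0.0, 0.5]
grip_width: 0.0005
gripper_force: 0.0
t 24.5 pos [ 0.506 -0.331  0.106] q [-0.673  0.246  1.387 -0.001  1.508 -2.367] w 0.0005 gf 0.0 F [0.078 0.001 0.522]
tooly yaw 7.030331103410339 z [-0.    -0.001 -1.   ]
local [-0.005 -0.003  0.106]
dust_edge [(array([-0.029, -0.004,  0.126]), 0.92)]
dust_flap [(array([-0.03 , -0.001,  0.127]), 0.73)]
```

```bash
cat >> h.py <<'E'
def fitang(c,name):
    r=regions_of(c,name)
    if not r: return None
    m=r[0]['mask'];out=[]
    for a in np.arange(-.05,2.6,.05):
        f=flap if name=='dust_flap' else lid
        h=[[-.042,.058,.0945],[-.042,-.058,.0945]] if name=='dust_flap' else [[.042,.062,.097],[.042,-.062,.097]]
        o=np.zeros((400,640),np.uint8);cv2.fillConvexPoly(o,cv2.convexHull(proj(c,cart(CP,h+f(a))).astype(np.float32)).round().astype(np.int32),1)
        o=o>0;out.append(((o&m).sum()/max(1,(o|m).sum()),round(a,2)))
    return r[0]['p'],int(m.sum()),sorted(out)[::-1][:3]
E
python3 - <<'E'
from h import *
c=capture('wrist')
for n in('dust_flap','lid'):print(n,fitang(c,n))
m=regions_of(c,'dust_flap')[0]['mask']
o=c['img'][:,:,::-1].copy();o[m]=o[m]//2+np.array([0,0,127],np.uint8)
cv2.imwrite('pics/w6.png',cv2.resize(o[60:330,180:480],None,fx=2,fy=2))
E
```

```text
dust_flap None
lid (0.66, 411, [(np.float64(0.020122399020807834), np.float64(2.2)), (np.float64(0.020059288537549406), np.float64(2.25)), (np.float64(0.019983468663392814), np.float64(2.15))])Traceback (most recent call last):
  File "<stdin>", line 4, in <module>
IndexError: list index out of range
```

```bash
python3 -m handwheel '[[0,0,-0.1,0,0,0,0],[0,0,-0.2,0,0,0,0],[0,0,-0.25,0,0,0,0],[0,0,-0.25,0,0,0,0],[0,0,-0.2,0,0,0,0],[0,0,0,0,0,0,0],[0,0,0,0,0,0,0]]'
python3 - <<'E'
from h import *
plan();print('local',loc(get_state()['tool_pos']))
c=capture('wrist')
for n in('dust_flap','lid'):print(n,fitang(c,n))
for th in('dust_edge','dust_flap','lid','amber_vial'):print(th,[(loc(d['at']),round(d['p'],2)) for d in search_frame(c,th)])
E
```

```text
t: 25.55
tool_pos: [0.5062, -0.3316, 0.2574]
ee_rot: [-0.061, 0.998, -0.001, 0.001]
contact_force: [0.2, 0.3, -0.4]
grip_width: 0.0005
gripper_force: 0.0
t 25.55 pos [ 0.506 -0.332  0.257] q [-0.673  0.205  1.135 -0.001  1.797 -2.367] w 0.0005 gf 0.0 F [ 0.233  0.28  -0.419]
tooly yaw 7.0312202470463205 z [ 0.003 -0.003 -1.   ]
local [-0.004 -0.003  0.257]
dust_flap (0.66, 3268, [(np.float64(0.9274074074074075), np.float64(1.25)), (np.float64(0.8727424284523478), np.float64(1.2)), (np.float64(0.8500301750150875), np.float64(1.3))])
lid (0.75, 2576, [(np.float64(0.4930928626247122), np.float64(1.6)), (np.float64(0.4792099792099792), np.float64(1.55)), (np.float64(0.4429500112082493), np.float64(1.5))])
dust_edge [(array([-0.032,  0.   ,  0.129]), 0.75)]
dust_flap [(array([-0.032,  0.001,  0.122]), 0.8)]
lid [(array([0.055, 0.025, 0.12 ]), 0.76)]
amber_vial [(array([ 0.066, -0.12 ,  0.065]), 0.74), (array([-0.101,  0.181,  0.031]), 0.2)]
```

```bash
python3 -m handwheel '[[0.15,0,0,0,0,0,0],[0.2,0.01,0,0,0,0,0],[0.08,0.01,0.1,0,0,0,0],[0,0,0.25,0,0,0,0],[0,0,0.25,0,0,0,0],[0,0,0.2,0,0,0,0],[0,0,0.08,0,0,0,0],[0,0,0,0,0,0,0],[0,0,0,0,0,0,0]]' && python3 -c "
from h import *
plan();print('local',loc(get_state()['tool_pos']))"
```

```text
t: 26.8
tool_pos: [0.4423, -0.337, 0.1253]
ee_rot: [-0.061, 0.998, -0.001, 0.001]
contact_force: [1.1, -0.0, 0.5]
grip_width: 0.0004
gripper_force: 0.0
t 26.8 pos [ 0.442 -0.337  0.125] q [-0.753  0.127  1.486 -0.001  1.525 -2.446] w 0.0004 gf 0.0 F [ 1.066 -0.035  0.486]
tooly yaw 7.033674594537563 z [ 0.002 -0.003 -1.   ]
local [-0.069 -0.001  0.125]
```

```bash
python3 -m handwheel '[[-0.11,0,0,0,0,0,0],[-0.11,0,0,0,0,0,0],[-0.05,0,0.025,0,0,0,0],[-0.04,0,0.045,0,0,0,0],[-0.03,0,0.05,0,0,0,0],[-0.01,0,0.04,0,0,0,0],[0,0,0,0,0,0,0],[0,0,0,0,0,0,0]]'
python3 - <<'E'
from h import *
plan();print('local',loc(get_state()['tool_pos']))
E
```

```text
t: 27.6
tool_pos: [0.4931, -0.3298, 0.0993]
ee_rot: [-0.061, 0.998, -0.0, -0.0]
contact_force: [-0.2, -0.0, 0.2]
grip_width: 0.0003
gripper_force: 0.0
t 27.6 pos [ 0.493 -0.33   0.099] q [-0.685  0.226  1.425 -0.001  1.491 -2.378] w 0.0003 gf 0.0 F [-0.214 -0.003  0.242]
tooly yaw 7.013887653073199 z [-0.001 -0.    -1.   ]
local [-0.017  0.     0.099]
```

```bash
python3 -m handwheel '[[0,0,0.015,0,0,0,0],[0,0,0.01,0,0,0,0],[0,0,0,0,0,0,0],[0,0,0,0,0,0,0]]' && python3 -m handwheel '[[0,0,-0.1,0,0,0,0],[0,0,-0.2,0,0,0,0],[0,0,-0.25,0,0,0,0],[0,0,-0.25,0,0,0,0],[0,0,-0.25,0,0,0,0],[0,0,-0.1,0,0,0,0],[0,0,0,0,0,0,0],[0,0,0,0,0,0,0]]'
python3 - <<'E'
from h import *
plan();print('local',loc(get_state()['tool_pos']))
c=capture('wrist')
for n in('dust_flap','lid'):print(n,fitang(c,n))
for th in('dust_edge','dust_flap','lid','lid_edge'):print(th,[(loc(d['at']),round(d['p'],2)) for d in search_frame(c,th)])
E
```

```text
t: 28.0
tool_pos: [0.4938, -0.3303, 0.0968]
ee_rot: [-0.061, 0.998, -0.001, 0.0]
contact_force: [-0.4, -0.1, 1.7]
grip_width: 0.0004
gripper_force: 1.3
t: 28.8
tool_pos: [0.4936, -0.3297, 0.2686]
ee_rot: [-0.061, 0.998, -0.001, 0.0]
contact_force: [-0.9, 0.6, -0.6]
grip_width: 0.0004
gripper_force: 0.0
t 28.8 pos [ 0.494 -0.33   0.269] q [-0.684  0.182  1.141 -0.001  1.818 -2.378] w 0.0004 gf 0.0 F [-0.945  0.597 -0.589]
tooly yaw 7.034656777769188 z [ 0.001 -0.001 -1.   ]
local [-0.017  0.     0.269]
dust_flap (0.59, 5232, [(np.float64(0.9612388724035609), np.float64(-0.05)), (np.float64(0.9589216944801027), np.float64(0.0)), (np.float64(0.9552593133674214), np.float64(0.05))])
lid (0.83, 1939, [(np.float64(0.4593851537115721), np.float64(1.5)), (np.float64(0.42086527929901424), np.float64(1.45)), (np.float64(0.4195941523019856), np.float64(1.55))])
dust_edge [(array([-0.013, -0.004,  0.096]), 0.98)]
dust_flap [(array([-0.014, -0.004,  0.093]), 0.72)]
lid [(array([0.056, 0.028, 0.114]), 0.86)]
lid_edge [(array([0.057, 0.033, 0.111]), 0.9)]
```

```bash
python3 -m handwheel '[[-0.15,0,0,0,0,0,0],[-0.2,0,0,0,0,0,0],[-0.2,0,0,0,0,0,0],[-0.2,0,0,0,0,0,0],[-0.2,0,0,0,0,0,0],[-0.1,0,0,0,0,0,0],[0,0,0,0,0,0,0],[0,0,0,0,0,0,0]]'
python3 - <<'E'
from h import *
plan();print('local',loc(get_state()['tool_pos']))
c=capture('wrist')
for n in('dust_flap','lid'):print(n,fitang(c,n))
for th in('dust_edge','lid','lid_edge'):print(th,[(loc(d['at']),round(d['p'],2)) for d in search_frame(c,th)])
E
```

```text
t: 29.95
tool_pos: [0.6497, -0.3106, 0.2679]
ee_rot: [-0.061, 0.998, -0.0, -0.001]
contact_force: [0.1, -0.7, 0.1]
grip_width: 0.0007
gripper_force: 0.0
t 29.95 pos [ 0.65  -0.311  0.268] q [-0.524  0.495  0.738 -0.001  1.91  -2.218] w 0.0007 gf 0.0 F [ 0.1   -0.66   0.108]
tooly yaw 7.036769478117442 z [-0.001 -0.001 -1.   ]
local [0.14  0.    0.268]
dust_flap (0.8, 6634, [(np.float64(0.9792969913613345), np.float64(0.05)), (np.float64(0.9792969913613345), np.float64(0.0)), (np.float64(0.9769059955588453), np.float64(-0.05))])
lid (0.92, 8510, [(np.float64(0.9562277987853787), np.float64(2.25)), (np.float64(0.9156441717791411), np.float64(2.3)), (np.float64(0.8909795871821188), np.float64(2.2))])
dust_edge [(array([-0.012, -0.002,  0.095]), 0.79)]
lid [(array([0.072, 0.005, 0.141]), 0.58)]
lid_edge [(array([0.074, 0.005, 0.135]), 0.61)]
```

```bash
python3 -m handwheel '[[0,0,0.15,0,0,0,0],[0,0,0.25,0,0,0,0],[0,0,0.25,0,0,0,0],[0,0,0.14,0,0,0,0],[0,0,0,0,0,0,0],[0.1,0,0,0,0,0,0],[0.15,0,0,0,0,0,0],[0.15,0,0,0,0,0,0],[0.1,0,0,0,0,0,0],[0.1,0,0,0,0,0,0]]' && python3 -m handwheel '[[0.1,0,0,0,0,0,0],[0.03,0,0,0,0,0,0],[0,0,0,0,0,0,0]]'
python3 - <<'E'
from h import *
plan();print('local',loc(get_state()['tool_pos']))
c=capture('wrist')
for th in('dust_edge','lid','lid_edge'):print(th,[(loc(d['at']),round(d['p'],2)) for d in search_frame(c,th)])
E
```

```text
t: 31.25
tool_pos: [0.5609, -0.3226, 0.1536]
ee_rot: [-0.061, 0.998, -0.002, 0.002]
contact_force: [0.6, 0.6, 0.2]
grip_width: 0.0005
gripper_force: 0.2
t: 31.55
tool_pos: [0.5416, -0.3248, 0.1524]
ee_rot: [-0.061, 0.998, -0.002, 0.002]
contact_force: [-0.0, 0.4, -0.1]
grip_width: 0.0007
gripper_force: 0.0
t 31.55 pos [ 0.542 -0.325  0.152] q [-0.63   0.28   1.252 -0.001  1.606 -2.322] w 0.0007 gf 0.0 F [-0.009  0.384 -0.137]
tooly yaw 6.981818538140302 z [ 0.003 -0.003 -1.   ]
local [ 0.031 -0.001  0.152]
dust_edge [(array([-0.013, -0.002,  0.097]), 0.96)]
lid [(array([0.002, 0.001, 0.18 ]), 0.64)]
lid_edge [(array([0.005, 0.003, 0.175]), 0.77)]
```

```bash
python3 -m handwheel '[[0.06,0,0.03,0,0,0,0],[0.05,0,0.045,0,0,0,0],[0.04,0,0.05,0,0,0,0],[0.04,0,0.05,0,0,0,0],[0.03,0,0.09,0,0,0,0],[0.01,0,0.06,0,0,0,0],[0,0,0,0,0,0,0],[0,0,0,0,0,0,0]]'
python3 - <<'E'
from h import *
plan();print('local',loc(get_state()['tool_pos']))
E
```

```text
t: 32.55
tool_pos: [0.5069, -0.3282, 0.1007]
ee_rot: [-0.061, 0.998, -0.0, -0.0]
contact_force: [0.5, -0.1, 0.9]
grip_width: 0.0003
gripper_force: 0.0
t 32.55 pos [ 0.507 -0.328  0.101] q [-0.668  0.247  1.396 -0.     1.498 -2.362] w 0.0003 gf 0.0 F [ 0.523 -0.117  0.874]
tooly yaw 7.027268926864541 z [-0.    -0.001 -1.   ]
local [-0.003  0.     0.101]
```

```bash
python3 -m handwheel '[[0,0,0.01,0,0,0,0],[0,0,0.01,0,0,0,0],[0,0,0,0,0,0,0],[0,0,0,0,0,0,0]]' && python3 -m handwheel '[[0,0,-0.1,0,0,0,0],[0,0,-0.2,0,0,0,0],[0,0,-0.25,0,0,0,0],[0.1,0,-0.25,0,0,0,0],[0.2,0,-0.25,0,0,0,0],[0.2,0,0,0,0,0,0],[0,0,0,0,0,0,0],[0,0,0,0,0,0,0]]'
python3 - <<'E'
from h import *
plan();print('local',loc(get_state()['tool_pos']))
c=capture('wrist');save(c,'w9')
print(fitang(c,'lid'))
for th in('dust_edge','lid','lid_edge'):print(th,[(loc(d['at']),round(d['p'],2)) for d in search_frame(c,th)])
E
```

```text
t: 32.95
tool_pos: [0.5072, -0.3283, 0.0997]
ee_rot: [-0.061, 0.998, -0.001, 0.0]
contact_force: [-1.8, 2.0, 5.4]
grip_width: 0.0004
gripper_force: 2.7
t: 33.75
tool_pos: [0.4327, -0.3374, 0.2564]
ee_rot: [-0.061, 0.998, -0.001, 0.001]
contact_force: [1.4, 0.5, 0.2]
grip_width: 0.0005
gripper_force: 0.0
t 33.75 pos [ 0.433 -0.337  0.256] q [-0.766  0.078  1.28   0.     1.781 -2.458] w 0.0005 gf 0.0 F [1.438 0.458 0.181]
tooly yaw 6.986181500125223 z [ 0.002 -0.002 -1.   ]
local [-0.078  0.     0.256]
(0.64, 4215, [(np.float64(0.43843283582089554), np.float64(-0.05)), (np.float64(0.4265444226151495), np.float64(0.0)), (np.float64(0.3997826086956522), np.float64(0.05))])
dust_edge []
lid [(array([-0.031,  0.005,  0.103]), 0.68)]
lid_edge [(array([-0.03 ,  0.009,  0.096]), 0.88), (array([0.204, 0.177, 0.033]), 0.23)]
```

```bash
python3 -m handwheel '[[-0.1,0,-0.1,0,0,0,0],[-0.2,0,-0.1,0,0,0,0],[-0.2,0,0,0,0,0,0],[-0.2,0,0,0,0,0,0],[-0.2,0,0,0,0,0,0],[-0.2,0,0,0,0,0,0],[-0.2,0,0,0,0,0,0],[-0.1,0,0,0,0,0,0],[0,0,0,0,0,0,0]]'
python3 - <<'E'
from h import *
plan();c=capture('wrist')
print(fitang(c,'lid'))
for th in('dust_edge','lid','lid_edge','amber_vial'):print(th,[(loc(d['at']),round(d['p'],2)) for d in search_frame(c,th)])
o=c['img'][60:260,220:440,::-1]
o=cv2.resize(o,None,fx=2.7,fy=2.7,interpolation=cv2.INTER_CUBIC)
for a,col in((0,(0,0,255)),(.12,(255,0,0))):
    cv2.polylines(o,[((proj(c,cart(CP,lid(a)+[[.042,-.062,.097],[.042,.062,.097]]))-[219.5,59.5])*2.7).astype(np.int32)],True,col,1)
cv2.imwrite('pics/w10.png',o)
E
```

```text
t: 34.9
tool_pos: [0.6431, -0.3104, 0.283]
ee_rot: [-0.063, 0.998, 0.001, -0.001]
contact_force: [-0.0, -0.2, -0.8]
grip_width: 0.0006
gripper_force: 0.0
t 34.9 pos [ 0.643 -0.31   0.283] q [-0.529  0.486  0.72  -0.     1.938 -2.225] w 0.0006 gf 0.0 F [-0.025 -0.152 -0.754]
tooly yaw 7.197456175137504 z [-0.002  0.001 -1.   ]
(0.61, 11226, [(np.float64(0.9842968681463287), np.float64(0.0)), (np.float64(0.9834013846973194), np.float64(-0.05)), (np.float64(0.9702576517378523), np.float64(0.05))])
dust_edge [(array([-0.004,  0.005,  0.098]), 0.55)]
lid [(array([-0.004, -0.001,  0.1  ]), 0.81)]
lid_edge []
amber_vial [(array([ 0.076, -0.118,  0.064]), 0.74)]
```

View pics/w10.png

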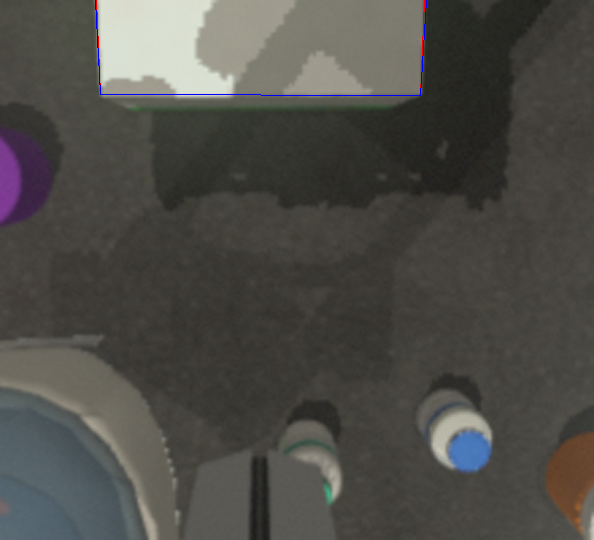

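The lid top edge at (100–420, 95) lies on the shut-lid model, and the blue vial at (465,450) and the jar are still standing. The arm is clear of everything, so I'm handing in the job.

```bash
python3 -c "
from h import *
print(finish_job())"
```

```text
the job is handed in; nothing more can be done
None
```

I mixed the amber vial by turning it over and back, stood it in the carton's middle place, folded in the dust flap, shut the lid and handed the job in at about 35 s; the hand-in gave no verdict, and I did not check the vial again after the lid closed.

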